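# Move the red cellar tag onto the brass rail

## Task

In the wine cellar, three folded stock tags hang on the dark steel rail and the brass rail next to it is empty. Take the red tag by its wooden grip, lift it over the end stop and lower it onto the brass rail so that it hangs there straight, astride the bar between the end stops; set it down before you let go. Leave the yellow and green tags where they hang.

Things in the scene. Friction and masses are not known exactly. Their poses are not given: they have to be found in the camera images.
- red_tag: Red tag like a steep tent, hung loose astride the dark steel rail, 40 mm long. Origin: underside of its ridge, which rests on the rail's top; z up, y along the rail, x across. On the ridge a wooden grip, 12 mm thick (x), 26 wide (y), from z = 4 to 49 mm. Two 4 mm faces slope down to z = -47 mm; room between them 16 mm at the ridge, 40 at the open bottom, 49 outside. 85 to 170 g.
- yellow_tag: Yellow tag, same shape, size and frame as the red one; stays where it hangs. The three hang in any order on the dark steel rail, 55 to 75 mm apart, so it may be between the red tag and the brass rail; to pass over its grip the red tag must rise over 100 mm.
- green_tag: Green tag, same shape, size and frame as the red one; stays where it hangs on the dark steel rail, and may also be between the red tag and the brass rail.
- brass_mid (a point): Middle of the top of the fixed brass rail, 130 mm above the table; z up, y along it, x across. A flat bar on edge, 8 mm thick (x), 20 deep, 200 long between end stops, which are 6 mm long and rise 22 mm above its top. Posts 12 mm square under it at y = -85 and 85 mm. The dark steel rail is alike and in line, its middle 240 mm away, at the +y or -y end, both on a plank 100 x 520 x 20 mm.
Not all that is in view belongs to the job. Of the things like the red_tag, leave any that is blue or purple; of the rest the smaller one is meant.

How it is judged:
On the way, in this order (a step that is already met when the one before it is completed fails the run):
1. the red tag is held by the fingers and lifted at least 30 mm, clear of the end stops (z of red_tag in the frame of brass_mid above 0.03 m and contact force between the fingers and red_tag above 0.3 N), for 0.1 s.
2. the red tag, still held, is down on the brass rail (no more than 12 mm above it, astride it, between the end stops) (z of red_tag in the frame of brass_mid between -0.01 and 0.012 m and x of red_tag in the frame of brass_mid between -0.015 and 0.015 m and y of red_tag in the frame of brass_mid between -0.085 and 0.085 m and contact force between the fingers and red_tag above 0.3 N), for 0.1 s.
At the end, for the whole second after the job is handed in: The red tag hangs at rest astride the brass rail: origin within 8 mm of its top in height, 12 mm across, 85 mm of its middle along it; upright within 0.2 rad, lined up within 0.35 rad. The yellow and green tags are within 20 mm of where they hung (z of red_tag in the frame of brass_mid between -0.008 and 0.008 m and x of red_tag in the frame of brass_mid between -0.012 and 0.012 m and y of red_tag in the frame of brass_mid between -0.085 and 0.085 m and angle between red_tag's own z axis and vertical below 0.2 rad and angle between the y axis of red_tag and the y axis of brass_mid, either way round below 0.35 rad and linear speed of red_tag below 0.03 m/s and distance of each of yellow_tag, green_tag from where it was at the start of the episode below 0.02 m); the robot touches nothing.
It fails at once if the yellow tag is moved more than 20 mm (distance of yellow_tag from where it was at the start of the episode above 0.02 m).
It fails at once if the green tag is moved more than 20 mm (distance of green_tag from where it was at the start of the episode above 0.02 m).
It also fails if it takes over 35 s, if anything falls off the work surface, if the arm or the gripper's body presses on something with over 40 N, if the wrist force passes 120 N, or if a joint passes its speed limit or range.

## Robot

A 7-joint arm with a two-finger parallel gripper is mounted at the origin on the work surface. World frame = base frame: x ahead of the robot, y to its left, z up, the work surface at z = 0. Lengths are in m, angles in rad, forces in N, time in s.
With the tool pointing down it reaches from about 0.425 to 0.95 m from the base axis. Payload 4.7 kg.
Tool frame: the origin (TCP) lies between the finger pads; the fingertips stand 25 mm ahead of it and the grasp point (between the pads) lies 6 mm ahead of it; z points along the fingers, y is the line along which they close (so a half turn about z gives the same grasp; the last joint's range is limited). The gripper opens to 85 mm and grips with 20 to 120 N. Pads are 22 mm wide; open, the fingers measure 114 mm over their backs; the gripper's body (76 mm by 85 mm) begins 54 mm behind the grasp point. The pads swing forward as they close: fully open they stand 13 mm farther back than shut.
Start: joints at [1.141, 0.469, -0.049, 1.532, 0.024, 1.141, -0.082], TCP at [0.263, -0.622, 0.256] pointing down, gripper open.
Joint ranges: [-2.59, 2.59], [-0.33, 1.99], [-1.39, 1.29], [0.1, 2.45], [-1.04, 4.18], [0.21, 1.99], [-2.66, 2.66]. Speed limits (rad/s): [2.57, 2.57, 3.14, 3.14, 3.14, 3.14, 3.14].

## Interface

Orientations are given as a 3x3 rotation matrix whose columns are the frame's x, y, z axes.
In Python, from rig import * gives the robot as it stands. Calls block until the motion is done:
- movep(position, orientation): joint-space move of the TCP to a pose.
- move_l(position, attitude=None, feed=0.15, until_force=None): straight line of the TCP; attitude=None keeps the orientation; feed is the mean speed in m/s. With until_force (N) it stops when the force on the tool has changed by that much, and returns True; else False.
- move_joints(angles): joint-space move.
- command_gripper(opening, newtons=None): finger opening in m; newtons is the grip in N (None keeps the last); returns when the fingers have stopped.
- sleep(seconds).
- inverse_kinematics(position, orientation): joint angles nearest the present ones, or None.
- sense(): the state.
- camera(name): name is "scene" or "side" or "wrist"; returns (picture, depth): 384x512x3 uint8, red, green, blue; 384x512 float32, m along the optical axis (not along the pixel's ray), 0 where there is no reading.
- camera_params(name): a dict with "K" (3x3 intrinsics, pixels), "dist" ([k1, k2, p1, p2, k3] as OpenCV has them; the pictures are not rectified), "position" and "rotation" of the camera in the world; the wrist camera has in their place "tool_from_camera" (4x4, takes a point from camera to tool coordinates, whose origin is the TCP and whose axes are the flange's). Camera axes: x right, y down, z forward; pixel columns grow to the right and rows downward; lengths in m; the calibration is good to about 2 mm. A picture is of the moment at which its call begins: read the wrist's pose just before it. camera_params takes no time and is no camera call.
A pose or a line that the arm cannot do raises Unreachable and nothing moves.
- finish_job(): hands the job in; it is judged then, once.
The state is a dict: "time_s": time; "joint_pos": joint angles; "qd": joint speeds; "joint_efforts": joint torques, N m; "position": TCP position; "tcp_rot": TCP orientation; "wrist_force": force on the tool from outside, world axes, zero at the start; "ft_torque": the same for the moment, N m; "finger_gap": finger opening in m; "gripper_force": force on a finger pad.
Only numpy, scipy, OpenCV 4.12 (cv2) and the standard library are available. Lean on these libraries where they do the work, as an engineer would, in place of code of your own. Each camera call takes 0.05 s, during which the arm holds its last target. There are 200 camera calls.

## Working session

There is one attempt and no reset: what is moved stays moved. The work goes in short steps, each a Python script; the robot and the scene stay as the last script left them, time stands still between calls to the robot, and variables do not carry over. Pictures are saved under pics/ and viewed, at most 10 in all, crops included, and the job is handed in when it is done.

```bash
mkdir -p pics; ls
python3 - <<'E'
from rig import *
import cv2,numpy as np
ims=[]
for n in ("scene","side"):
    p,d=camera(n); np.savez(f"/tmp/{n}.npz",p=p,d=d); ims.append(p[:,:,::-1])
    c=camera_params(n); print(n,c["K"],c["dist"],c["position"],c["rotation"])
cv2.imwrite("pics/a.png",ims[0]);cv2.imwrite("pics/b.png",ims[1])
print(sense()["time_s"])
E
```

```text
pics
scene [[348.44475554   0.         255.06125872]
 [  0.         348.44475554 193.57038019]
 [  0.           0.           1.        ]] [-0.0383133  0.         0.         0.         0.       ] [ 1.05032972 -0.05851601  0.62025283] [[ 0.05478419  0.6760557  -0.73481112]
 [ 0.99843847 -0.02903983  0.04772124]
 [ 0.01092343 -0.73627806 -0.67659094]]
side [[440.58324424   0.         253.65077065]
 [  0.         440.58324424 202.03939651]
 [  0.           0.           1.        ]] [-0.03136591  0.          0.          0.          0.        ] [0.31290408 0.70378113 0.75123364] [[-0.96807363 -0.14977951  0.20099636]
 [-0.25054658  0.60292105 -0.75743819]
 [-0.00773622 -0.7836149  -0.62119871]]
0.1
```

View pics/a.png

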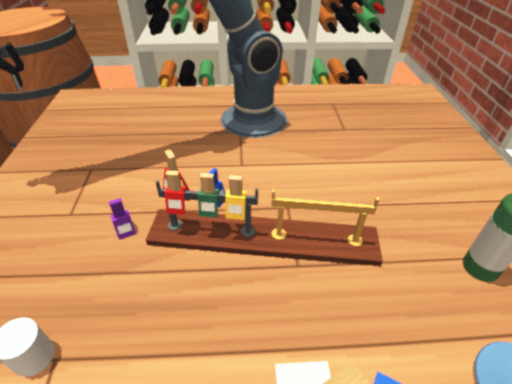

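View pics/b.png

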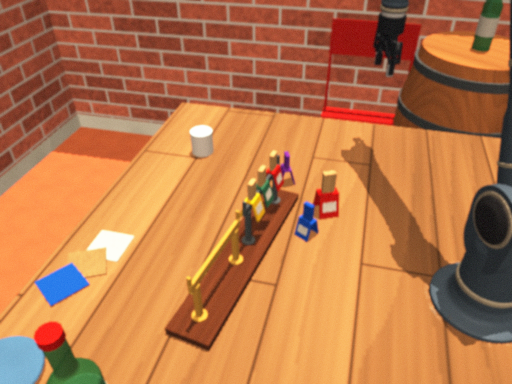

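The pictures leave these candidates for the red tag:
- Small red tag on the dark rail, scene (175,198), side (276,175).
- Larger red tag standing on the table, scene (171,165), side (327,200). This is the larger one, so it's rejected.
- Purple tag, scene (122,222), and blue tag, side (307,222). Both are rejected by colour.

I choose the one on the rail. Green and yellow hang between it and the brass rail, which lies to +y.

```bash
cat > h.py <<'E'
import numpy as np,cv2
def unproj(c,d,uv,R=None,t=None):
    R=c["rotation"] if R is None else R; t=c["position"] if t is None else t
    R=np.array(R);t=np.array(t)
    uv=np.asarray(uv,float).reshape(-1,1,2)
    n=cv2.undistortPoints(uv,np.array(c["K"]),np.array(c["dist"]))[:,0]
    z=d[uv[:,0,1].astype(int),uv[:,0,0].astype(int)]
    return (np.c_[n,np.ones(len(n))]*z[:,None])@R.T+t
def hsv(p): return cv2.cvtColor(p,cv2.COLOR_RGB2HSV)
E
python3 - <<'E'
from rig import *
from h import *
import numpy as np,cv2
for n in ("scene","side"):
    f=np.load(f"/tmp/{n}.npz");p,d=f["p"],f["d"];c=camera_params(n)
    v,u=np.mgrid[:384,:512]; uv=np.c_[u.ravel(),v.ravel()]
    X=unproj(c,d,uv).reshape(384,512,3); H=hsv(p)
    ok=(d>0)&(X[...,0]>.35)&(X[...,0]<.95)&(X[...,2]>.03)&(X[...,2]<.25)&(abs(X[...,1])<.5)
    h,s,V=H[...,0],H[...,1],H[...,2]
    for name,m in dict(red=((h<4)|(h>174))&(s>180),green=(h>60)&(h<90)&(s>120),yellow=(h>20)&(h<30)&(s>190)).items():
        m=(m&ok).astype(np.uint8); k,l,st,ce=cv2.connectedComponentsWithStats(m)
        for i in range(1,k):
            if st[i,4]>25:
                Q=X[l==i]; print(n,name,ce[i].round(),st[i,4],np.median(Q,0).round(3),np.percentile(Q,3,axis=0).round(3),np.percentile(Q,97,axis=0).round(3))
    # tops: highest points
    m=ok&(X[...,2]>.12)
    Q=X[m]; k,l,st,ce=cv2.connectedComponentsWithStats(m.astype(np.uint8))
    for i in range(1,k):
        if st[i,4]>15:
            Q=X[l==i];print(n,"top",ce[i].round(),st[i,4],np.median(Q,0).round(3),Q.min(0).round(3),Q.max(0).round(3))
    if n=="scene": C=p[140:270,100:400]
    else: C=p[130:350,160:360]
    cv2.imwrite(f"pics/c_{n}.png",cv2.resize(C[:,:,::-1],None,fx=2.6,fy=2.6,interpolation=cv2.INTER_CUBIC))
E
```

```text
scene red [175. 199.] 295 [ 0.516 -0.19   0.125] [ 0.498 -0.21   0.087] [ 0.527 -0.172  0.137]
scene top [170. 155.] 65 [ 0.369 -0.219  0.127] [ 0.351 -0.233  0.12 ] [ 0.381 -0.208  0.129]
scene top [207. 190.] 1765 [ 0.519 -0.12   0.137] [ 0.492 -0.229  0.12 ] [ 0.541 -0.018  0.182]
scene top [325. 204.] 754 [0.554 0.116 0.13 ] [0.531 0.009 0.12 ] [0.572 0.217 0.155]
scene top [502. 222.] 921 [0.645 0.426 0.154] [0.608 0.421 0.12 ] [0.674 0.448 0.202]
side red [276. 176.] 121 [ 0.49  -0.178  0.126] [ 0.478 -0.207  0.089] [ 0.509 -0.166  0.135]
side red [323. 197.] 159 [ 0.372 -0.204  0.059] [ 0.351 -0.227  0.034] [ 0.389 -0.19   0.068]
side yellow [254. 199.] 78 [ 0.514 -0.06   0.133] [ 0.508 -0.08   0.126] [ 0.531 -0.044  0.137]
side top [261. 182.] 927 [ 0.51  -0.109  0.14 ] [ 0.484 -0.23   0.12 ] [ 0.535 -0.017  0.181]
side top [328. 173.] 57 [ 0.363 -0.217  0.124] [ 0.35 -0.23  0.12] [ 0.377 -0.206  0.127]
side top [212. 254.] 555 [0.552 0.132 0.13 ] [0.53  0.007 0.12 ] [0.572 0.219 0.154]
side top [ 76. 372.] 1187 [0.623 0.461 0.213] [0.601 0.424 0.143] [0.671 0.479 0.25 ]
```

View pics/c_scene.png

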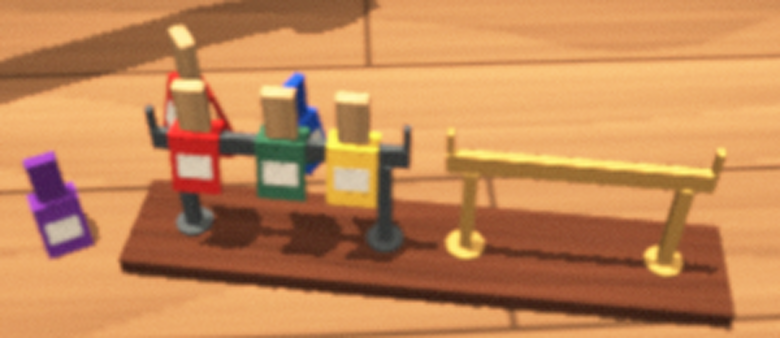

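The crop shows the small red tag at (192,150), hanging leftmost on the dark rail, then green and yellow. The larger red tag stands behind it at about (185,70). Next I fit the brass rail line and the grips, then start the move.

Run:
```python
from rig import *
from h import *
B=[];G=[]
for n in ("scene","side"):
    f=np.load(f"/tmp/{n}.npz");d=f["d"];c=camera_params(n)
    v,u=np.mgrid[:384,:512]; X=unproj(c,d,np.c_[u.ravel(),v.ravel()])
    X=X[(d.ravel()>0)&(X[:,0]>.47)&(X[:,0]<.6)]
    b=X[(X[:,1]>.025)&(X[:,1]<.2)&(X[:,2]>.126)&(X[:,2]<.14)]
    vx,vy,x0,y0=cv2.fitLine(b[:,:2].astype(np.float32),cv2.DIST_HUBER,0,.01,.01).ravel()
    yaw=np.arctan2(-vx/vy,1); print(n,"brass x at y=.113",x0+vx/vy*(.113-y0),"yaw",yaw,len(b),np.median(b[:,2]))
    e=X[(X[:,2]>.138)&(X[:,2]<.16)&(X[:,1]>0)]; print(" stops",[e[k].mean(0).round(3) for k in (e[:,1]<.1,e[:,1]>.1)])
    for lo,hi in ((-.215,-.155),(-.155,-.095),(-.095,-.03)):
        g=X[(X[:,2]>.155)&(X[:,1]>lo)&(X[:,1]<hi)]; print(" grip",g.min(0).round(3),g.max(0).round(3),g.mean(0).round(3),len(g))
        t=g[g[:,2]>.176]; print("  top",t.mean(0).round(3),len(t))
s=sense();print(s["tcp_rot"],camera_params("wrist"))
```

```text
scene brass x at y=.113 0.55410826 yaw -0.15849169 407 0.13106886738752743
 stops [array([0.537, 0.011, 0.148]), array([0.569, 0.213, 0.147])]
 grip [ 0.495 -0.203  0.155] [ 0.511 -0.176  0.182] [ 0.506 -0.189  0.171] 177
  top [ 0.504 -0.19   0.18 ] 64
 grip [ 0.507 -0.134  0.155] [ 0.522 -0.107  0.182] [ 0.517 -0.12   0.171] 178
  top [ 0.515 -0.121  0.18 ] 71
 grip [ 0.515 -0.077  0.155] [ 0.532 -0.05   0.182] [ 0.526 -0.064  0.171] 182
  top [ 0.524 -0.063  0.18 ] 70
side brass x at y=.113 0.54937905 yaw -0.16089103 301 0.12983701630971456
 stops [array([0.534, 0.012, 0.146]), array([0.567, 0.215, 0.146])]
 grip [ 0.494 -0.201  0.156] [ 0.508 -0.173  0.18 ] [ 0.5   -0.185  0.17 ] 88
  top [ 0.501 -0.189  0.178] 29
 grip [ 0.505 -0.134  0.155] [ 0.518 -0.105  0.18 ] [ 0.511 -0.116  0.17 ] 96
  top [ 0.512 -0.119  0.178] 36
 grip [ 0.514 -0.075  0.156] [ 0.529 -0.049  0.181] [ 0.521 -0.059  0.17 ] 108
  top [ 0.522 -0.063  0.178] 38
[[ 9.20739698e-01  3.90176701e-01 -7.42034146e-04]
 [ 3.90177402e-01 -9.20738292e-01  1.60989253e-03]
 [-5.50766954e-05 -1.77181692e-03 -9.99998429e-01]] {'K': array([[317.50501379,   0.        , 258.74652939],
       [  0.        , 317.50501379, 198.06525798],
       [  0.        ,   0.        ,   1.        ]]), 'dist': array([-0.05620559,  0.        ,  0.        ,  0.        ,  0.        ]), 'tool_from_camera': array([[ 1.31554957e-03, -9.65610663e-01, -2.59989071e-01,
         6.65847674e-02],
       [ 9.99998980e-01,  1.41472204e-03, -1.94325322e-04,
         9.15746597e-04],
       [ 5.55454872e-04, -2.59988550e-01,  9.65611539e-01,
        -1.17654067e-01],
       [ 0.00000000e+00,  0.00000000e+00,  0.00000000e+00,
         1.00000000e+00]])}
```

```bash
cat >> h.py <<'E'
yaw=-.16
c_,s_=np.cos(yaw),np.sin(yaw)
def Rt(k): return np.array([[-s_*k,c_*k,0],[c_*k,s_*k,0],[0,0,-1]])
red=np.array([.5025,-.189]); mid=np.array([.5517,.1125])
E
python3 - <<'E'
from rig import *
from h import *
for k in (1,-1):
    for p in ([*red,.29],[*red,.168],[*mid,.29],[*mid,.168]):
        q=inverse_kinematics(p,Rt(k)); print(k,None if q is None else np.round(q,2))
k=1 if inverse_kinematics([*red,.29],Rt(1)) is not None else -1
print(np.linalg.det(Rt(k)))
movep([*red,.29],Rt(k)); 
p,d=camera("wrist"); s=sense(); np.savez("/tmp/w.npz",p=p,d=d,pos=s["position"],R=s["tcp_rot"])
cv2.imwrite("pics/w1.png",p[:,:,::-1]); print(k,s["position"],s["time_s"])
T=camera_params("wrist")["tool_from_camera"]; R=s["tcp_rot"]
v,u=np.mgrid[:384,:512]; X=unproj(camera_params("wrist"),d,np.c_[u.ravel(),v.ravel()],R@T[:3,:3],R@T[:3,3]+s["position"])
for lo,hi in ((-.215,-.155),(-.155,-.095)):
    t=X[(d.ravel()>0)&(X[:,2]>.172)&(X[:,2]<.19)&(X[:,1]>lo)&(X[:,1]<hi)&(abs(X[:,0]-.51)<.04)]
    if len(t): print(t.mean(0).round(4),len(t),cv2.minAreaRect((t[:,:2]*1000).astype(np.float32)))
E
```

```text
1 [ 0.68  0.25 -0.48  1.8   0.13  1.12 -0.  ]
1 [ 0.66  0.39 -0.47  1.93  0.22  0.87 -0.09]
1 [ 0.35  0.36 -0.81  1.73  0.28  1.17 -0.69]
1 [ 0.28  0.49 -0.73  1.86  0.4   0.94 -0.79]
-1 [-0.59  0.35  1.12  1.86 -0.35  1.15 -2.64]
-1 [-0.52  0.57  1.12  2.   -0.63  0.97 -2.39]
-1 [ 0.57  0.5  -1.17  1.72  0.48  1.25  2.27]
-1 [ 0.54  0.69 -1.18  1.85  0.71  1.11  2.08]
0.9999999999999999
1 [ 0.50212408 -0.1907876   0.2897207 ] 1.95
[ 0.5035 -0.19    0.1787] 529 ((503.1700134277344, -190.8633575439453), (26.169082641601562, 11.307327270507812), 80.96244049072266)
[ 0.5148 -0.1214  0.1788] 641 ((514.5597534179688, -121.49964141845703), (25.115331649780273, 11.804299354553223), 81.03318786621094)
```

View pics/w1.png

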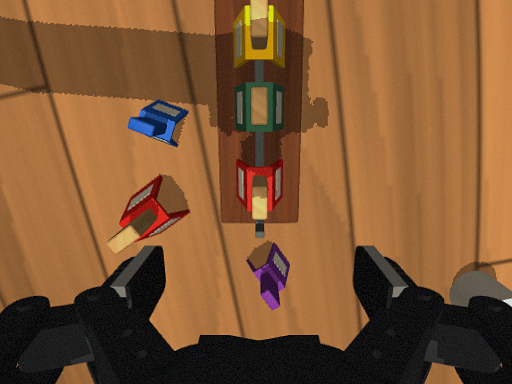

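The wrist view has the red tag's grip at about (260,198), centred between the fingers. It measures (0.503, -0.1905) with yaw -0.157, so I grasp there and lift.

Run:
```python
from rig import *
from h import *
move_l([.5031,-.1905,.168],Rt(1),feed=.12)
s=sense();print(s["position"],s["wrist_force"])
command_gripper(0.0,40); s=sense(); print(s["finger_gap"],s["gripper_force"],s["position"],s["wrist_force"])
move_l([.5031,-.1905,.30],feed=.12)
s=sense(); print(s["finger_gap"],s["gripper_force"],s["wrist_force"],s["time_s"])
move_l([*mid,.30],feed=.15)
sleep(.3)
s=sense(); print(s["position"],s["time_s"])
for n in ("scene","side","wrist"):
    p,d=camera(n); np.savez(f"/tmp/{n}2.npz",p=p,d=d); cv2.imwrite(f"pics/{n}2.png",p[:,:,::-1])
np.savez("/tmp/s2.npz",pos=s["position"],R=s["tcp_rot"])
a=cv2.imread("pics/scene2.png")[60:270,180:400]; cv2.imwrite("pics/d.png",np.hstack([cv2.resize(a,(400,382)),cv2.resize(cv2.imread("pics/wrist2.png"),(400,300))[:, :].copy() if 0 else cv2.copyMakeBorder(cv2.resize(cv2.imread("pics/wrist2.png"),(400,300)),0,82,0,0,0)]))
```

```text
[ 0.50368179 -0.19058454  0.16874102] [-0.14592636 -0.03381889  0.89889715]
0.011397078871129174 40.315391421318054 [ 0.50302049 -0.19049922  0.16813175] [-1.28953202  1.06370448  2.82967411]
0.011431463337002824 40.03319442272186 [-0.89081905  0.65040308 -1.8813872 ] 5.025
[0.55172356 0.11224472 0.30000758] 7.5167
```

View pics/d.png

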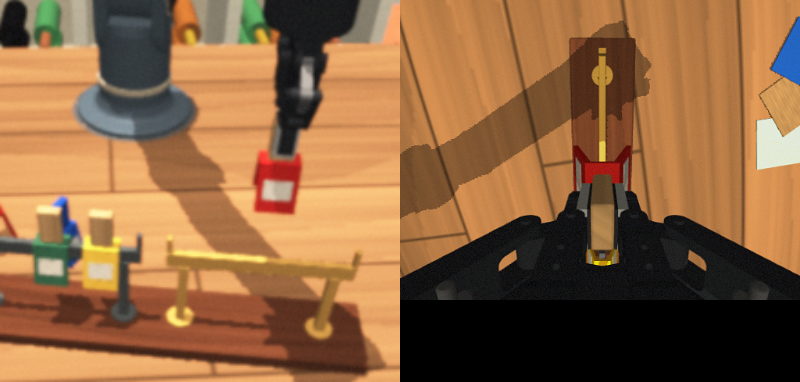

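The red tag is held upright (scene crop at 278,182). In the wrist view the brass bar (603,100) lines up with the tag's ridge (603,170). I'll measure the sideways offset from the wrist view, then lower it.

Run:
```python
from rig import *
from h import *
f=np.load("/tmp/wrist2.npz");p,d=f["p"],f["d"];s=np.load("/tmp/s2.npz");R,pos=s["R"],s["pos"]
c=camera_params("wrist");T=c["tool_from_camera"]
v,u=np.mgrid[:384,:512]; X=unproj(c,d,np.c_[u.ravel(),v.ravel()],R@T[:3,:3],R@T[:3,3]+pos)
L=(X-np.r_[mid,.13])@np.array([[c_,-s_,0],[s_,c_,0],[0,0,1]])  # rail coords
b=L[(abs(L[:,2])<.008)&(abs(L[:,0])<.03)&(L[:,1]>.0)&(L[:,1]<.095)]
print("bar x",b[:,0].min(),b[:,0].max(),np.median(b[:,0]),len(b), "slope",np.polyfit(b[:,1],b[:,0],1))
h=hsv(p).reshape(-1,3); m=((h[:,0]<5)|(h[:,0]>174))&(h[:,1]>170)&(h[:,2]>60)&(L[:,2]>.06)&(L[:,2]<.2)
r=L[m]; print("red",r.min(0),r.max(0),len(r))
t=r[r[:,2]>r[:,2].max()-.008]; print("ridge",t.min(0),t.max(0))
```

```text
bar x -0.003083257241707099 0.0043698989048869125 0.0006401702497261948 971 slope [-0.00042313  0.00065674]
red [-0.02303656 -0.02016202  0.08552393] [0.02506825 0.01926123 0.15203458] 1830
ridge [-0.01478155  0.0066346   0.15169457] [0.01707787 0.00680015 0.15203458]
```

Run:
```python
from rig import *
from h import *
move_l([*mid,.19],feed=.1); print(sense()["wrist_force"])
hit=move_l([*mid,.1665],feed=.03,until_force=4)
sleep(.3); s=sense(); print(hit,s["position"],s["wrist_force"],s["gripper_force"])
if abs(s["position"][2]-.168)<.006:
    command_gripper(.03); command_gripper(.06); sleep(.2)
    move_l([*mid,.30],feed=.1)
sleep(.3)
p,d=camera("scene"); q,_=camera("wrist"); s=sense();print(s["time_s"],s["position"])
a=cv2.resize(p[60:270,120:400],(500,375)); b=cv2.resize(q,(300,225)); b=cv2.copyMakeBorder(b,0,150,0,0,0)
cv2.imwrite("pics/e.png",np.hstack([a,b])[:,:,::-1])
X=unproj(camera_params("scene"),d,[(u,v) for v in range(384) for u in range(512)])
g=X[(X[:,2]>.155)&(X[:,2]<.2)&(abs(X[:,1]-.11)<.06)&(abs(X[:,0]-.55)<.05)]; print(g.mean(0),g.min(0),g.max(0))
```

```text
[-0.70211127  1.37580445 -1.30399647]
True [0.55139587 0.11233995 0.16815975] [ 0.33443376 -1.14159306  5.31031573] 40.777827501297
12.7 [0.55168193 0.11247887 0.29987183]
[0.55465313 0.10976378 0.17150963] [0.54405224 0.097519   0.15504559] [0.5595342  0.12371261 0.18271055]
```

View pics/e.png

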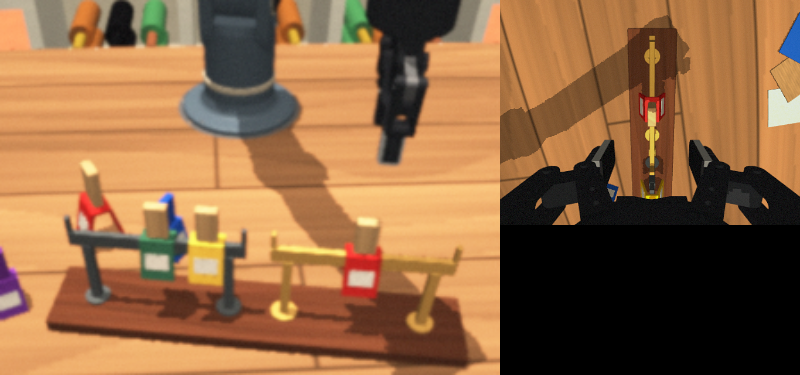

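The red tag hangs straight on the brass rail (crop 362,265), the gripper is clear, and green and yellow are still on the dark rail.

```bash
python3 -c "
from rig import *
print(finish_job())"
```

```text
the job is handed in; nothing more can be done
None
```

The red tag now hangs straight astride the middle of the brass rail, set down before release; the yellow and green tags were left where they hung, and the job was handed in at about 13 s (no verdict was returned).

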